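# Press a board terminal home and prove it with a pull

### The arm

A 7-joint arm with a two-finger parallel gripper is mounted at the origin on the work surface. World frame = base frame: x ahead of the robot, y to its left, z up, the work surface at z = 0. Lengths are in m, angles in rad, forces in N, time in s.
With the tool pointing down it reaches from about 0.4 to 0.85 m from the base axis. Payload 10.4 kg.
Tool frame: the origin (TCP) lies at the very end of the fingers, on their centre line; the grasp point (between the pads) lies 19 mm behind it; z points along the fingers, y is the direction in which the jaws open and shut (so a half turn about z gives the same grasp; the last joint's range is limited). The gripper opens to 85 mm and grips with 20 to 120 N. Pads are 22 mm wide; open, the fingers measure 114 mm over their backs; the gripper's body (76 mm by 85 mm) begins 54 mm behind the grasp point. The pads swing forward as they close: fully open they stand 13 mm farther back than shut.
Start: joints at [1.214, 0.332, -0.065, 1.46, 0.022, 1.35, -0.088], TCP at [0.205, -0.591, 0.231] pointing down, gripper open.
Joint ranges: [-2.6, 2.6], [-0.5, 2.12], [-1.47, 1.34], [0.16, 2.42], [-1.27, 4.41], [0.06, 2.06], [-2.6, 2.6]. Speed limits (rad/s): [2.22, 2.22, 2.79, 2.79, 3.14, 3.14, 3.14].

### API

Orientations are given as a unit quaternion [w, x, y, z].
In Python, from cell import r gives the robot as it stands. The module is installed in compiled form; this text tells all that it offers.
- The arm moves only by the shell command python3 -m creep 'ROWS' [FORCE]. ROWS is JSON, a list of rows, each a list of 3 entries, a list of its own where there are three numbers: the shift along the tool's x, y, z in units of 30 mm (1.0 is 30 mm), then the turn, a rotation vector about the tool's x, y, z in rad, then the finger opening in mm, from 0 to 85.4. A call has 1 to 20 rows; each row shifts and turns the pose as measured when the row begins, along the tool's axes as they then stand; what a row does not reach is not made up. A row lasts 1/8 s, in which the tool goes at most 62.5 mm and 10.7 degrees, less where a joint would pass 70% of its speed; a pose out of reach is approached as far as the arm can. A call is refused whole if a number of a shift passes 1 or a number of a turn 0.188, either way. A call with a gripper value outside its range is refused whole. The fingers move at their own pace and stop on an object; FORCE is the grip in N (left out, the last holds). Time passes only in rows, so rows that do not move let the fingers close. It gives the time, the measured TCP pose, the force and the opening at its end, in the units of the state.
- r.get_state(): the state, without advancing time (a new reading comes with each control period).
- r.get_image(name): name is "side" or "top"; returns a dict with "img" (384x512x3 uint8, red, green, blue), "K" (3x3 intrinsics, pixels), "origin" and "rotation" of the camera in the world. Camera axes: x right, y up, looking along -z (the intrinsics and any distortion apply to the point x, -y, -z); pixel columns grow to the right and rows downward; lengths in m; the calibration is good to about 2 mm. A picture is of the moment at which its call begins. There is no depth.
- r.job_done(): hands the job in, once; it reports no verdict.
The state is a dict: "time": time; "joints": joint angles; "joint_velocities": joint speeds; "tau": joint torques, N m; "tcp_pos": TCP position; "tool_rot": TCP orientation; "ft_force": force on the tool from outside, world axes, zero at the start; "moment": the same for the moment, N m; "width": finger opening in m.
Only numpy, scipy, OpenCV 4.12 (cv2) and the standard library are available. Lean on these libraries where they do the work, as an engineer would, in place of code of your own. Each camera call takes 0.05 s, during which the arm holds its last target. There are 200 camera calls.

### The job

Two brass terminals stand in sprung test stands; one is not fully pressed in and stands proud of its circuit board. Press that one straight down until it is fully home, never pushing harder than 25 N, then grip its knob and pull straight up with slowly rising force to about 15 N (never above 20 N), hold that pull for a second to prove that it holds, and let it go, still fully home. Leave the other terminal and everything else on the bench alone.

Things in the scene. Friction and masses are not known exactly. Their poses are not given: they have to be found in the camera images.
- socket_a (a point): Fixed point of stand A (the one with the proud terminal): centre of its green circuit board's top face when unloaded, 48 mm above the table, on the terminal's vertical axis; x, y along the stand's length and width. The stand is fixed: wooden board 120 x 90 x 12 mm, on it a grey block 80 x 64 mm up to 32 mm high, above it the cradle.
- cradle_a (a joint): Height of stand A's sprung cradle, m: an aluminium plate 74 x 58 mm carrying a green board 60 x 46 mm, floating on four stiff springs over the grey block. 0 = no load, + = pulled up, - = pressed down; 8 N for each mm, stops at +4 and -4 mm, so +0.0015 is a 12 N pull. About 0 again when the terminal is let go.
- terminal_a (a joint): How far terminal A stands above home, m: 0 = fully home against its stop, starts 0.006 to 0.012, at most 0.014. A press fit with a draw-in spring: it slides in under a push of about 8 N and comes out under an upward pull of about 23 N; below these loads it stays where it is. When it meets its stop the push needed rises at once (to whatever the cradle's springs take).
- knob_a (a point): Centre (half-way up) of terminal A's knob: upright round brass, 18 mm diameter, 40 mm tall, on an 8 mm steel shank; grip it from above at any yaw. Its top is 20 mm above this point, its underside 20 mm below. Fully home this point is 22 mm above the board (70 mm above the table), else higher by the proud height. It moves only up and down.
- socket_b (a point): The same point on stand B, a second stand just like A, whose terminal is already home and proven. Leave alone.
- cradle_b (a joint): Height of stand B's sprung cradle, like cradle_a.
- terminal_b (a joint): Height of terminal B above home, like terminal_a; it is home (0).
- knob_b (a point): Centre of terminal B's knob, the same size as knob A. Leave alone.
- tin_mid (a point): Centre of a loose open round steel tin, 64 mm across, 30 mm tall. Leave alone.
- saucer_mid (a point): Centre of a loose open round dark steel tin, 70 mm across, 24 mm tall. Leave alone.
- bottle_mid (a point): Centre of a loose upright amber glass bottle, 40 mm across, 80 mm tall. Leave alone.
- screwdriver: A loose screwdriver lying on the bench, about 0.2 m long. Leave alone.
Things that resemble listed ones, but are neither listed nor needed, are in the scene too. What is shaped like the part that bears socket_b but pink or red is not meant.

How it is judged:
On the way, in this order (a step that is already met when the one before it is completed fails the run):
1. the proud terminal is fully home, within 0.9 mm (value of joint terminal_a below 0.0009 m), for 0.2 s.
2. it is pulled up with 11 to 20 N for half a second, gripped by the fingers, and stays home (value of joint terminal_a below 0.0009 m and value of joint cradle_a between 0.001375 and 0.0025 m and contact force between the fingers and terminal_a above 1 N), for 0.5 s.
At the end, for the whole second after the job is handed in: The terminal that stood proud is home within 0.9 mm and let go, its cradle back within 0.6 mm of its unloaded height; the other terminal is still home within 0.9 mm, and tins, bottle and screwdriver are within 15 mm of where they stood (value of joint each of terminal_a, terminal_b below 0.0009 m and value of joint cradle_a between -0.0006 and 0.0006 m and distance of each of tin_mid, saucer_mid, bottle_mid, screwdriver from where it was at the start of the episode below 0.015 m); the robot touches nothing.
It fails at once if the terminal is pressed down with more than 25 N (value of joint cradle_a below -0.003125 m).
It fails at once if the terminal is pulled up with more than 20 N (value of joint cradle_a above 0.0025 m).
It fails at once if the other terminal is pulled, pressed or loosened (value of joint terminal_b above 0.0015 m or value of joint cradle_b above 0.001 m or value of joint cradle_b below -0.001 m).
It fails at once if a tin, the bottle or the screwdriver is moved more than 15 mm (distance of any of tin_mid, saucer_mid, bottle_mid, screwdriver from where it was at the start of the episode above 0.015 m).
It also fails if it takes over 64 s, if anything falls off the work surface, if the arm or the gripper's body presses on something with over 40 N, if the wrist force passes 120 N, or if a joint passes its speed limit or range.

## Working session

There is one attempt and no reset: what is moved stays moved. The work goes in short steps, Python scripts to look and compute and a shell command to move; the robot and the scene stay as the last step left them, time stands still between calls to the robot, and variables do not carry over. Pictures are saved under pics/ and viewed, about 8 in all and at most 12, crops included, and the job is handed in when it is done.

```bash
mkdir -p pics; cat > h.py <<'E'
from cell import r
import numpy as np, cv2
def snap(name,fn,crop=None,s=1):
    d=r.get_image(name); im=d["img"][:,:,::-1].copy()
    np.savez(f"pics/{fn}.npz",**d)
    if crop: x0,y0,x1,y1=crop; im=im[y0:y1,x0:x1]
    if s!=1: im=cv2.resize(im,None,fx=s,fy=s,interpolation=cv2.INTER_CUBIC)
    cv2.imwrite(f"pics/{fn}.png",im); return d
def ray(d,u,v):
    p=np.linalg.inv(d["K"])@np.array([u,v,1.]); c=np.array([p[0],-p[1],-p[2]])
    return np.array(d["origin"]),np.array(d["rotation"])@c
def at_z(d,u,v,z):
    o,q=ray(d,u,v); return o+q*(z-o[2])/q[2]
def proj(d,P):
    c=np.array(d["rotation"]).T@(np.array(P)-d["origin"]); p=d["K"]@np.array([c[0],-c[1],-c[2]]); return p[:2]/p[2]
E
python3 - <<'E'
from h import *
a=snap("top","top0",s=1.5); b=snap("side","side0",s=1.5)
for d in(a,b): print({k:np.round(v,3).tolist() for k,v in d.items() if k!="img"})
print(r.get_state())
E
```

```text
{'K': [[448.73, 0.0, 255.935], [0.0, 448.73, 197.144], [0.0, 0.0, 1.0]], 'origin': [0.373, 0.059, 1.618], 'rotation': [0.715, 0.034, -0.029, -0.697]}
{'K': [[408.975, 0.0, 257.334], [0.0, 408.975, 187.148], [0.0, 0.0, 1.0]], 'origin': [-0.133, 0.723, 0.845], 'rotation': [-0.34, -0.162, 0.393, 0.839]}
{'time': 0.1, 'joints': array([ 1.21436503,  0.33277185, -0.06470428,  1.46086684,  0.0216174 ,
        1.34990728, -0.088477  ]), 'joint_velocities': array([ 0.00143883, -0.00160015, -0.00206441, -0.00135824,  0.00058067,
       -0.00072898, -0.0004552 ]), 'tau': array([ 3.45211738e-04, -6.26748490e+01,  4.83702449e-02, -3.92429960e+01,
        1.62374525e-02,  6.96959003e-03,  5.27927125e-05]), 'tcp_pos': array([ 0.20467233, -0.59017554,  0.23061397]), 'tool_rot': array([-6.12673880e-04,  9.86097524e-01,  1.66166419e-01, -1.40717194e-04]), 'ft_force': array([-0.81617473,  0.95651901, -0.32699987]), 'moment': array([-0.00955245, -0.0082713 , -0.01005297]), 'width': 0.08554530596603974}
```

View pics/top0.png

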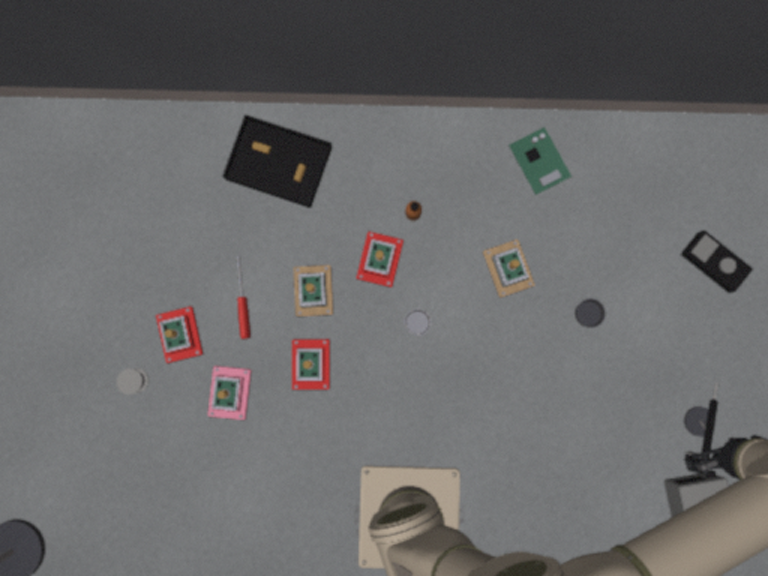

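View pics/side0.png

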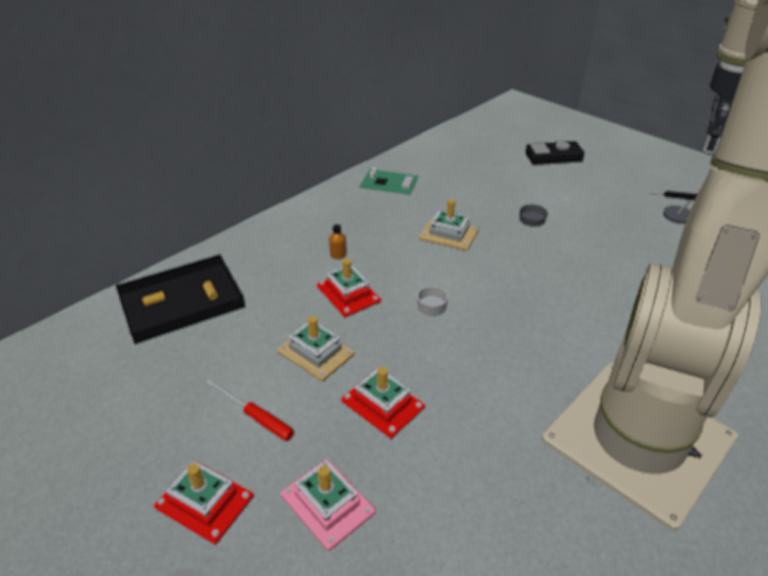

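The top view shows two wooden-board stands, at (312,290) and (512,267) in the 1.5x picture; the red and pink ones are decoys. The side view shows the same two at (315,342) and (450,225). Next I'll take enlarged crops of both to see which terminal is proud.

```bash
sed -i 's/np.array(d\["rotation"\])/R(d)/g; 2a from scipy.spatial.transform import Rotation as Ro\ndef R(d): q=np.array(d["rotation"]); return Ro.from_quat(q[[1,2,3,0]]).as_matrix()' h.py
python3 - <<'E'
from h import *
t=np.load("pics/top0.npz");s=np.load("pics/side0.npz")
c=lambda d,x,y:cv2.resize(d["img"][y:y+50,x:x+66,::-1],None,fx=6,fy=6,interpolation=cv2.INTER_CUBIC)
T=np.vstack([np.hstack([c(t,176,168),c(t,308,155)]),np.hstack([c(s,178,205),c(s,267,127)])])
cv2.imwrite("pics/crop1.png",T)
for u,v in((312,290),(512,267)): print(at_z(t,u/1.5,v/1.5,.048))
E
```

```text
[0.52354062 0.24007831 0.048     ]
[ 0.58953176 -0.22800938  0.048     ]
```

View pics/crop1.png

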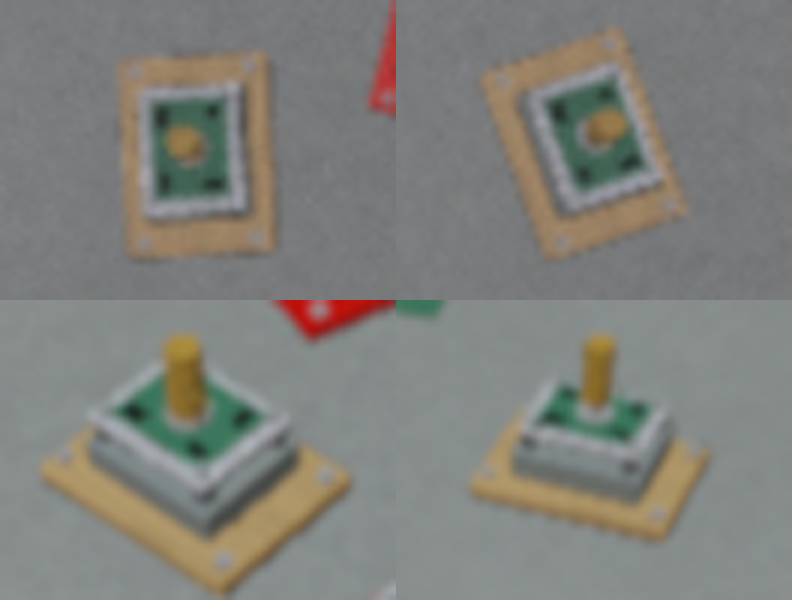

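```bash
python3 - <<'E'
from h import *
t=np.load("pics/top0.npz");s=np.load("pics/side0.npz")
f=lambda p,o:((p[0]+.5)/6-.5+o[0],(p[1]+.5)/6-.5+o[1])
W=[dict(c=[(120,62),(265,55),(275,248),(128,258)],o=(176,168),b=[(142,90),(240,84),(244,208),(148,216)]),
   dict(c=[(485-396,75),(615-396,30),(685-396,213),(552-396,258)],o=(308,155),b=[(525-396,94),(625-396,68),(662-396,180),(570-396,212)])]
S=[dict(o=(178,205),top=(183,46),bot=(187,118)),dict(o=(267,127),top=(600-396,43),bot=(596-396,108))]
for w,q,kt in zip(W,S,[(184,143),(608-396,124)]):
    C=np.array([at_z(t,*f(p,w["o"]),.012) for p in w["c"]]); 
    B=np.array([at_z(t,*f(p,w["o"]),.046) for p in w["b"]])
    m=C.mean(0); l=[np.linalg.norm(C[i]-C[i-1]) for i in range(4)]; e=(C[0]-C[3])+(C[1]-C[2])
    print("board",m.round(4),np.round(l,3),"long-yaw deg",np.degrees(np.arctan2(e[1],e[0])),"plate",B.mean(0).round(4),[round(np.linalg.norm(B[i]-B[i-1]),3) for i in range(4)])
    x=(m+B.mean(0))/2
    for h in(0,.006,.009,.012): print(h,"top pred",proj(s,[x[0],x[1],.09+h]).round(2),"bot",proj(s,[x[0],x[1],.05+h]).round(2), "topcam",proj(t,[x[0],x[1],.09+h]).round(2))
    print("seen",np.round(f(q["top"],q["o"]),2),np.round(f(q["bot"],q["o"]),2),np.round(f(kt,w["o"]),2))
    # ray intersect of top-of-knob from both cams
    o1,d1=ray(t,*f(kt,w["o"]));o2,d2=ray(s,*f(q["top"],q["o"]))
    k=np.linalg.lstsq(np.c_[d1,-d2],o2-o1,rcond=None)[0];print("knob top",(o1+k[0]*d1).round(4),(o2+k[1]*d2).round(4))
E
```

```text
board [0.5265 0.2427 0.012 ] [0.118 0.087 0.117 0.088] long-yaw deg 4.6443431306025875 plate [0.5267 0.241  0.046 ] [np.float64(0.074), np.float64(0.058), np.float64(0.073), np.float64(0.056)]
0 top pred [207.93 211.85] bot [209.11 222.45] topcam [206.14 191.22]
0.006 top pred [207.75 210.21] bot [208.93 220.89] topcam [205.94 191.04]
0.009 top pred [207.66 209.39] bot [208.85 220.1 ] topcam [205.83 190.95]
0.012 top pred [207.57 208.57] bot [208.76 219.32] topcam [205.73 190.86]
seen [208.08 212.25] [208.75 224.25] [206.25 191.42]
knob top [0.5261 0.2416 0.0887] [0.5262 0.2418 0.0887]
board [ 0.5924 -0.226   0.012 ] [0.117 0.083 0.118 0.084] long-yaw deg 20.970496916453943 plate [ 0.591  -0.2266  0.046 ] [np.float64(0.074), np.float64(0.061), np.float64(0.07), np.float64(0.057)]
0 top pred [300.45 135.04] bot [299.72 144.84] topcam [343.09 175.74]
0.006 top pred [300.56 133.54] bot [299.83 143.39] topcam [343.42 175.5 ]
0.009 top pred [300.62 132.78] bot [299.88 142.67] topcam [343.59 175.38]
0.012 top pred [300.68 132.03] bot [299.94 141.94] topcam [343.76 175.26]
seen [300.58 133.75] [299.92 144.58] [342.92 175.25]
knob top [ 0.5926 -0.2246  0.0957] [ 0.5911 -0.2257  0.0957]
```

The right-hand stand (-y) is A: its knob top triangulates to about 95.7 mm against 88.7 mm on the other, so it is about 7 mm proud. Its axis is at about (0.592, -0.2255). I'll approach with the fingers shut.

```bash
python3 -m creep '[[[1,-0.45,0],[0,0,0],0],[[1,-0.45,0],[0,0,0],0],[[1,-0.45,0],[0,0,0],0],[[1,-0.45,0],[0,0,0],0],[[1,-0.45,0],[0,0,0],0],[[1,-0.45,0],[0,0,0],0],[[1,-0.45,0],[0,0,0],0],[[1,-0.45,0],[0,0,0],0],[[1,-0.45,0],[0,0,0],0],[[1,-0.45,0],[0,0,0],0],[[1,-0.45,0],[0,0,0],0],[[1,-0.45,0],[0,0,0],0],[[1,-0.45,0],[0,0,0],0],[[1,-0.45,0],[0,0,0],0]]' 60
cat > g.py <<'E'
from h import *
import sys
def go(T):
    s=r.get_state(); q=np.array(s["tool_rot"]); M=Ro.from_quat(q[[1,2,3,0]]).as_matrix()
    print("t",s["time"],"tcp",s["tcp_pos"].round(4),"F",s["ft_force"].round(2),"w",round(s["width"],4))
    tilt=Ro.from_matrix(M).inv().apply([0,0,-1]); print("M",M.round(3).tolist(),"tiltfix rotvec",np.cross([0,0,1],tilt).round(4))
    print("shift units",(M.T@(np.array(T)-s["tcp_pos"])/.03).round(3))
if __name__=="__main__": go([float(a) for a in sys.argv[1:4]])
E
python3 g.py .592 -.2255 .14
```

```text
time: 1.85
tcp_pos: [0.5455, -0.2649, 0.2245]
tool_rot: [-0.005, 0.987, 0.163, -0.004]
ft_force: [0.0, 0.3, 0.4]
width: 0.0
t 1.85 tcp [ 0.5455 -0.2649  0.2245] F [0.05 0.27 0.42] w 0.0
M [[0.947, 0.322, -0.009], [0.322, -0.947, 0.008], [-0.006, -0.01, -1.0]] tiltfix rotvec [-0.0103  0.006   0.    ]
shift units [ 1.906 -0.718  2.813]
```

```bash
python3 -m creep '[[[0.65,-0.24,0.6],[-0.005,0.003,0],0],[[0.65,-0.24,0.6],[-0.005,0.003,0],0],[[0.6,-0.24,0.6],[0,0,0],0],[[0,0,0.5],[0,0,0],0],[[0,0,0],[0,0,0],0]]'
python3 g.py .592 -.2255 .11
python3 - <<'E'
from h import *
t=snap("top","t2");s=snap("side","s2")
c=lambda d,x,y:cv2.resize(d["img"][y:y+64,x:x+66,::-1],None,fx=6,fy=6,interpolation=cv2.INTER_CUBIC)
cv2.imwrite("pics/crop2.png",np.hstack([c(t,308,150),c(s,267,100)]))
p=r.get_state()["tcp_pos"];print(proj(t,p),proj(s,p))
E
```

```text
time: 2.48
tcp_pos: [0.5943, -0.2221, 0.151]
tool_rot: [-0.001, 0.986, 0.165, -0.001]
ft_force: [0.4, -0.0, -0.1]
width: 0.0
t 2.475 tcp [ 0.5943 -0.2221  0.151 ] F [ 0.36 -0.02 -0.08] w 0.0
M [[0.946, 0.325, -0.002], [0.325, -0.946, 0.002], [-0.002, -0.003, -1.0]] tiltfix rotvec [-0.0026  0.0017  0.    ]
shift units [-0.107  0.087  1.366]
[345.47140014 172.06213839] [300.08386639 118.98149791]
```

View pics/crop2.png

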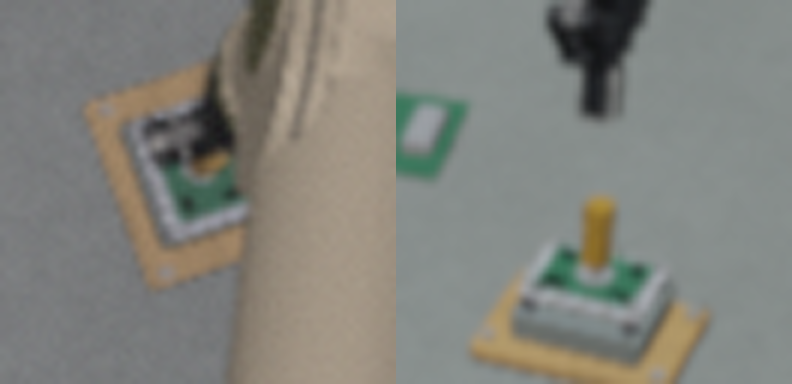

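The tip is where the calibration predicts, about (597,116) in the side half, right above the knob at (598,205). I'll centre it and come down to just above the knob.

```bash
python3 -m creep '[[[-0.05,0.04,0.45],[0,0,0],0],[[-0.05,0.04,0.45],[0,0,0],0],[[0,0,0.3],[0,0,0],0],[[0,0,0],[0,0,0],0]]'
python3 g.py .592 -.2255 .100
```

```text
time: 3.08
tcp_pos: [0.5923, -0.2277, 0.1154]
tool_rot: [0.0, 0.987, 0.163, 0.001]
ft_force: [-0.7, -0.8, 0.3]
width: 0.0004
t 3.075 tcp [ 0.5923 -0.2277  0.1154] F [-0.68 -0.8   0.34] w 0.0004
M [[0.947, 0.322, 0.001], [0.322, -0.947, -0.0], [0.001, 0.0, -1.0]] tiltfix rotvec [ 0.0005 -0.0011  0.    ]
shift units [ 0.012 -0.074  0.512]
```

```bash
python3 -m creep '[[[0.01,-0.06,0.2],[0,0,0],0],[[0,0,0.2],[0,0,0],0],[[0,0,0],[0,0,0],0]]'
python3 -m creep '[[[0,0,0.04],[0,0,0],0],[[0,0,0.04],[0,0,0],0],[[0,0,0.04],[0,0,0],0]]'
python3 g.py .592 -.2255 .090
```

```text
time: 3.45
tcp_pos: [0.5924, -0.2256, 0.103]
tool_rot: [0.0, 0.987, 0.163, 0.001]
ft_force: [0.1, 0.3, -0.0]
width: 0.0002
time: 3.82
tcp_pos: [0.5928, -0.2257, 0.0997]
tool_rot: [0.001, 0.987, 0.163, 0.001]
ft_force: [-0.5, 0.3, -0.5]
width: 0.0002
t 3.825 tcp [ 0.5928 -0.2257  0.0997] F [-0.46  0.31 -0.46] w 0.0002
M [[0.947, 0.323, 0.003], [0.323, -0.947, -0.001], [0.003, 0.001, -1.0]] tiltfix rotvec [ 0.0015 -0.0025  0.    ]
shift units [-0.025 -0.015  0.325]
```

```bash
for i in 1; do python3 -m creep '[[[0,0,0.04],[0,0,0],0],[[0,0,0.04],[0,0,0],0]]';python3 -m creep '[[[0,0,0.04],[0,0,0],0],[[0,0,0.04],[0,0,0],0]]';python3 -m creep '[[[0,0,0.03],[0,0,0],0],[[0,0,0.03],[0,0,0],0]]'; done | egrep 'tcp|force'
```

```text
tcp_pos: [0.5929, -0.2257, 0.0973]
ft_force: [0.5, -0.7, 0.2]
tcp_pos: [0.593, -0.2258, 0.0955]
ft_force: [-3.4, 1.0, 6.1]
tcp_pos: [0.593, -0.2258, 0.0949]
ft_force: [-3.7, 0.6, 6.1]
```

```bash
(python3 -m creep '[[[0,0,0.04],[0,0,0],0],[[0,0,0.04],[0,0,0],0]]';python3 -m creep '[[[0,0,0.04],[0,0,0],0],[[0,0,0.04],[0,0,0],0]]';python3 -m creep '[[[0,0,0.04],[0,0,0],0]]') | egrep 'tcp|force'
```

```text
tcp_pos: [0.593, -0.2257, 0.0939]
ft_force: [-3.0, 0.2, 6.6]
tcp_pos: [0.593, -0.2258, 0.0929]
ft_force: [-3.6, 0.5, 7.2]
tcp_pos: [0.593, -0.2257, 0.0924]
ft_force: [-2.4, 2.0, 7.3]
```

```bash
(python3 -m creep '[[[0,0,0.04],[0,0,0],0],[[0,0,0.04],[0,0,0],0]]';python3 -m creep '[[[0,0,0.04],[0,0,0],0],[[0,0,0.04],[0,0,0],0]]';python3 -m creep '[[[0,0,0.04],[0,0,0],0],[[0,0,0.04],[0,0,0],0]]';python3 -m creep '[[[0,0,0.04],[0,0,0],0],[[0,0,0.04],[0,0,0],0]]') | egrep 'tcp|force'
```

```text
tcp_pos: [0.593, -0.2258, 0.0914]
ft_force: [-3.4, 1.9, 7.3]
tcp_pos: [0.593, -0.2258, 0.0903]
ft_force: [-3.6, 1.4, 7.4]
tcp_pos: [0.593, -0.2258, 0.0894]
ft_force: [-3.7, 1.0, 6.7]
tcp_pos: [0.5931, -0.2258, 0.0889]
ft_force: [-4.7, 0.9, 11.0]
```

```bash
(python3 -m creep '[[[0,0,0.04],[0,0,0],0]]';python3 -m creep '[[[0,0,0.045],[0,0,0],0]]';python3 -m creep '[[[0,0,0.045],[0,0,0],0]]') | egrep 'tcp|force'
```

```text
tcp_pos: [0.5931, -0.2258, 0.0888]
ft_force: [-6.2, 1.5, 11.8]
tcp_pos: [0.5931, -0.2258, 0.0887]
ft_force: [-5.2, 2.3, 11.5]
tcp_pos: [0.5931, -0.2258, 0.0886]
ft_force: [-5.9, 2.2, 13.5]
```

```bash
(python3 -m creep '[[[0,0,0.06],[0,0,0],0]]';python3 -m creep '[[[0,0,0.06],[0,0,0],0],[[0,0,0.06],[0,0,0],0]]') | egrep 'tcp|force'
```

```text
tcp_pos: [0.5931, -0.2258, 0.0883]
ft_force: [-6.2, 1.9, 15.3]
tcp_pos: [0.5932, -0.2258, 0.0881]
ft_force: [-7.6, 2.5, 15.8]
```

The terminal is home: force rises at about 8 N/mm, and the unloaded top works out at about 90 mm as expected. Now I'll lift off, open and go down around the knob.

```bash
python3 -m creep '[[[0,0,-0.3],[0,0,0],0],[[0,0,-0.5],[0,0,0],0],[[0,0,-0.3],[0,0,0],50],[[0,0,0],[0,0,0],50],[[0,0,0],[0,0,0],50],[[0,0,0],[0,0,0],50],[[0,0,0],[0,0,0],50]]'
python3 g.py .592 -.2255 .059
python3 - <<'E'
from h import *
t=snap("top","t3");s=snap("side","s3")
c=lambda d,x,y:cv2.resize(d["img"][y:y+64,x:x+66,::-1],None,fx=6,fy=6,interpolation=cv2.INTER_CUBIC)
cv2.imwrite("pics/crop3.png",np.hstack([c(t,308,150),c(s,267,100)]))
E
```

```text
time: 7.82
tcp_pos: [0.5929, -0.2256, 0.1226]
tool_rot: [0.004, 0.987, 0.163, 0.002]
ft_force: [0.1, 0.3, 0.5]
width: 0.0501
t 7.825 tcp [ 0.5929 -0.2256  0.1226] F [0.1  0.29 0.51] w 0.0501
M [[0.947, 0.321, 0.006], [0.321, -0.947, -0.007], [0.003, 0.008, -1.0]] tiltfix rotvec [ 0.008  -0.0031  0.    ]
shift units [-0.034 -0.028  2.119]
```

View pics/crop3.png

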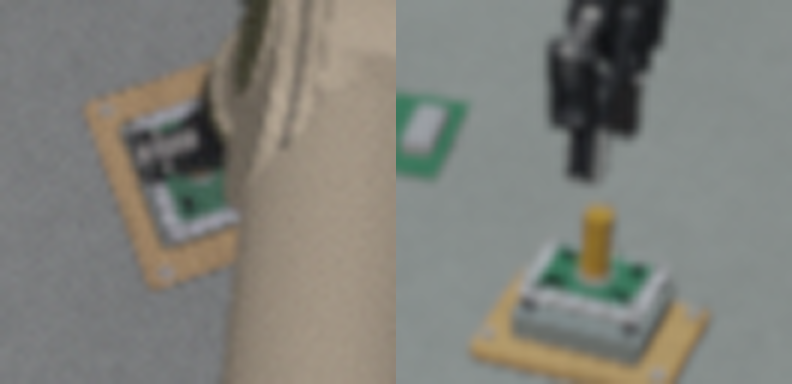

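The knob top has sunk about 10 crop pixels, from about 205 to 215, which is roughly 6.5 mm. The fingers straddle it.

```bash
python3 -m creep '[[[-0.03,-0.03,0.3],[0.008,-0.003,0],50],[[0,0,0.4],[0,0,0],50],[[0,0,0.4],[0,0,0],50],[[0,0,0.4],[0,0,0],50],[[0,0,0.3],[0,0,0],50],[[0,0,0],[0,0,0],50]]'
python3 g.py .592 -.2255 .059
```

```text
time: 8.68
tcp_pos: [0.5908, -0.2247, 0.0632]
tool_rot: [-0.001, 0.987, 0.163, -0.001]
ft_force: [0.8, -0.1, 0.7]
width: 0.0497
t 8.675 tcp [ 0.5908 -0.2247  0.0632] F [ 0.81 -0.07  0.67] w 0.0497
M [[0.947, 0.321, -0.003], [0.321, -0.947, 0.001], [-0.002, -0.002, -1.0]] tiltfix rotvec [-0.0022  0.002   0.    ]
shift units [0.031 0.038 0.138]
```

```bash
python3 -m creep '[[[0.03,0.02,0.13],[0,0,0],30],[[0,0,0.03],[0,0,0],24],[[0,0,0],[0,0,0],24],[[0,0,0],[0,0,0],24]]'
python3 -m creep '[[[0,0,0],[0,0,0],16],[[0,0,0],[0,0,0],14]]' 30
python3 -m creep '[[[0,0,0],[0,0,0],10],[[0,0,0],[0,0,0],0]]' 30
python3 g.py .592 -.2255 .059
```

```text
time: 9.18
tcp_pos: [0.5927, -0.2252, 0.0592]
tool_rot: [-0.0, 0.987, 0.163, -0.0]
ft_force: [-0.5, 0.5, -0.3]
width: 0.0243
time: 9.43
tcp_pos: [0.5929, -0.2258, 0.0596]
tool_rot: [-0.0, 0.987, 0.163, 0.0]
ft_force: [0.4, 0.3, -0.0]
width: 0.017
time: 9.68
tcp_pos: [0.5929, -0.2258, 0.0596]
tool_rot: [-0.0, 0.987, 0.163, 0.0]
ft_force: [0.7, -1.8, -1.5]
width: 0.0169
t 9.675 tcp [ 0.5929 -0.2258  0.0596] F [ 0.74 -1.81 -1.47] w 0.0169
M [[0.947, 0.321, 0.0], [0.321, -0.947, 0.0], [0.0, -0.0, -1.0]] tiltfix rotvec [-0.0001 -0.0001  0.    ]
shift units [-0.026 -0.018  0.019]
```

```bash
(python3 -m creep '[[[0,0,0],[0,0,0],0],[[0,0,0],[0,0,0],0]]' 70;python3 -m creep '[[[0,0,-0.02],[0,0,0],0],[[0,0,-0.02],[0,0,0],0]]';python3 -m creep '[[[0,0,-0.02],[0,0,0],0],[[0,0,-0.02],[0,0,0],0]]') | egrep 'tcp|force|wid'
```

```text
tcp_pos: [0.5929, -0.2258, 0.0596]
ft_force: [-0.0, -1.2, -0.7]
width: 0.0166
tcp_pos: [0.5929, -0.2257, 0.0603]
ft_force: [2.7, -0.6, -6.0]
width: 0.0164
tcp_pos: [0.5928, -0.2257, 0.0608]
ft_force: [4.2, -2.1, -9.7]
width: 0.0159
```

```bash
(python3 -m creep '[[[0,0,-0.02],[0,0,0],0],[[0,0,-0.02],[0,0,0],0]]';python3 -m creep '[[[0,0,-0.02],[0,0,0],0],[[0,0,-0.02],[0,0,0],0]]') | egrep 'tcp|force|wid'
```

```text
tcp_pos: [0.5928, -0.2257, 0.061]
ft_force: [5.7, -2.2, -10.6]
width: 0.0161
tcp_pos: [0.5928, -0.2257, 0.0611]
ft_force: [5.5, -2.6, -11.2]
width: 0.0161
```

```bash
(python3 -m creep '[[[0,0,-0.035],[0,0,0],0],[[0,0,-0.035],[0,0,0],0]]';python3 -m creep '[[[0,0,-0.04],[0,0,0],0]]';python3 -m creep '[[[0,0,-0.04],[0,0,0],0]]') | egrep 'tcp|force|wid'
```

```text
tcp_pos: [0.5928, -0.2257, 0.0616]
ft_force: [7.8, -3.8, -14.9]
width: 0.0158
tcp_pos: [0.5928, -0.2257, 0.0617]
ft_force: [7.4, -2.5, -17.0]
width: 0.0163
tcp_pos: [0.5928, -0.2257, 0.0618]
ft_force: [8.8, -3.0, -16.7]
width: 0.0158
```

```bash
(python3 -m creep '[[[0,0,-0.03],[0,0,0],0],[[0,0,-0.03],[0,0,0],0]]';python3 -m creep '[[[0,0,-0.03],[0,0,0],0],[[0,0,-0.03],[0,0,0],0],[[0,0,-0.03],[0,0,0],0]]';python3 -m creep '[[[0,0,-0.03],[0,0,0],0],[[0,0,-0.03],[0,0,0],0],[[0,0,-0.03],[0,0,0],0]]') | egrep 'tcp|force|wid'
```

```text
tcp_pos: [0.5928, -0.2257, 0.0615]
ft_force: [6.8, -2.7, -14.8]
width: 0.0163
tcp_pos: [0.5928, -0.2257, 0.0614]
ft_force: [7.1, -1.8, -14.3]
width: 0.0161
tcp_pos: [0.5928, -0.2257, 0.0615]
ft_force: [7.7, -2.4, -14.0]
width: 0.0161
```

It held at 14–15 N for 1 s, with force and height still in step at 8 N/mm, so nothing slipped or came out. Now I'll ease off and release.

```bash
(python3 -m creep '[[[0,0,0],[0,0,0],0],[[0,0,0.01],[0,0,0],0],[[0,0,0.02],[0,0,0],0],[[0,0,0.02],[0,0,0],0]]'; python3 -m creep '[[[0,0,0.01],[0,0,0],0],[[0,0,0],[0,0,0],0]]' 30) | egrep 'tcp|force|wid'
```

```text
tcp_pos: [0.5929, -0.2258, 0.0597]
ft_force: [-0.0, -1.1, -1.8]
width: 0.016
tcp_pos: [0.5929, -0.2257, 0.0599]
ft_force: [0.7, -1.0, -3.2]
width: 0.0157
```

```bash
(python3 -m creep '[[[0,0,0.012],[0,0,0],0],[[0,0,0],[0,0,0],24],[[0,0,0],[0,0,0],50],[[0,0,0],[0,0,0],50],[[0,0,0],[0,0,0],50]]';python3 -m creep '[[[0,0,-0.5],[0,0,0],50],[[0,0,-1],[0,0,0],50],[[0,0,-1],[0,0,0],50],[[0,0,-1],[0,0,0],50],[[-0.3,0,-0.5],[0,0,0],50],[[-1,0,0],[0,0,0],50],[[-1,0,0],[0,0,0],50],[[-1,0,0],[0,0,0],50],[[-1,0,0],[0,0,0],50],[[0,0,0],[0,0,0],50],[[0,0,0],[0,0,0],50],[[0,0,0],[0,0,0],50]]') | egrep 'tcp|force|wid|time'
python3 - <<'E'
from h import *
t=snap("top","t4");s=snap("side","s4")
a=cv2.resize(np.hstack([np.load("pics/side0.npz")["img"][110:175,267:333,::-1],s["img"][110:175,267:333,::-1]]),None,fx=6,fy=6,interpolation=cv2.INTER_CUBIC)
cv2.imwrite("pics/crop4.png",a); cv2.imwrite("pics/side4.png",cv2.resize(s["img"][:,:,::-1],None,fx=1.5,fy=1.5))
E
```

```text
time: 13.8
tcp_pos: [0.5928, -0.2252, 0.0599]
ft_force: [-0.7, 0.8, 0.7]
width: 0.0502
time: 15.3
tcp_pos: [0.465, -0.2686, 0.1887]
ft_force: [-0.3, -0.4, 0.1]
width: 0.0498
```

View pics/crop4.png

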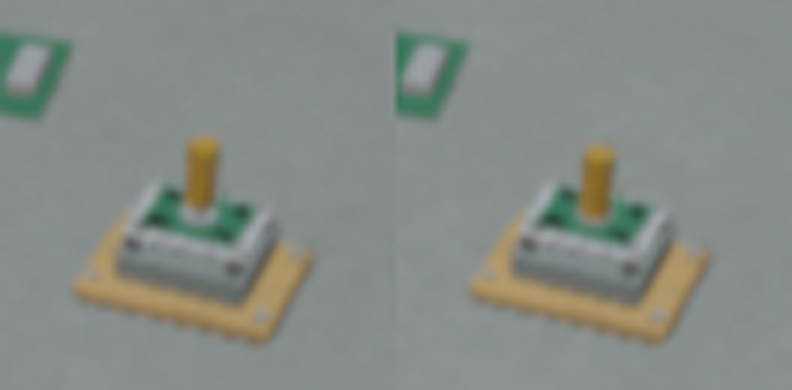

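View pics/side4.png

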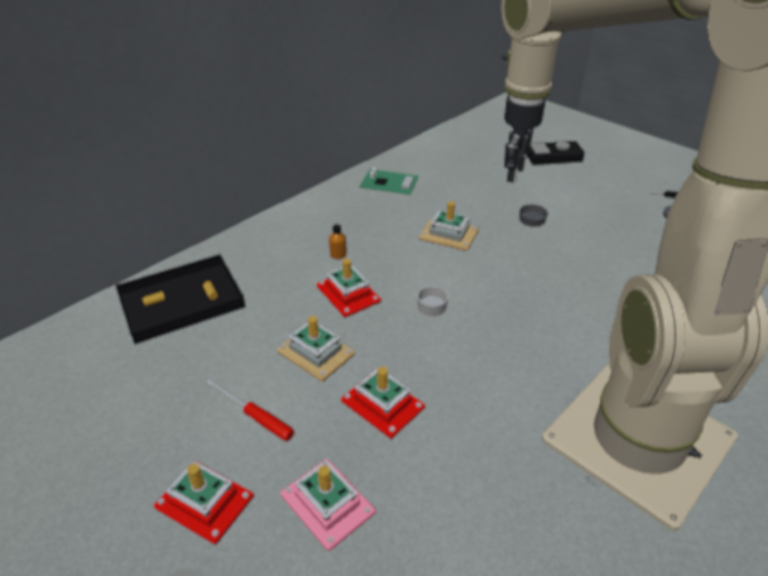

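The knob is lower than at the start (top at crop row 147, before 138), its steel collar is covered, and the cradle is level. The tins, bottle, screwdriver and stand B look unmoved, and the gripper is clear. Handing in.

```bash
python3 -c "from cell import r; print(r.job_done())"
```

```text
the job is handed in; nothing more can be done
None
```

I handed the job in at about 15 s of robot time, with terminal A (the right-hand wooden stand, about 6.5 mm proud at the start) pressed home and proven. No verdict was reported.

- **Press:** With shut fingers it slid in at about 7 N until it met its stop. I then pushed on to a highest reading of 15.8 N, where force rose at about 8 N/mm and the unloaded knob top worked out at about 90 mm, as it should be.
- **Pull:** I gripped the knob at 70 N and pulled up slowly. The force peaked briefly at about 17 N, a little over the 15 N aim, then held at 14–15 N for 1 s. The rise stayed in step with the cradle's spring, so the terminal neither slipped in the fingers nor came out.
- **Release:** I eased the pull to about 3 N before opening the fingers, then moved clear with the wrist force near zero.
- **Last checks:** The final side picture shows the knob still lowered, and stand B, the tins, bottle and screwdriver unmoved by eye. I did not measure their positions again.
- **Oddity:** The force readings also showed up to about 9 N sideways during the press and the pull. I did not find out why.

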